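# Switch on and zero the kitchen scale, then start the brew timer

## Robot

A 7-joint arm with a two-finger parallel gripper is mounted at the origin on a cart in front of the work surface, level with it; the furniture and walls round the work are solid. World frame = base frame: x ahead of the robot, y to its left, z up, the work surface at z = 0. Lengths are in m, angles in rad, forces in N, time in s.
With the tool pointing down it reaches from about 0.4 to 0.9 m from the base axis. Payload 5.6 kg.
Tool frame: the origin (TCP) lies midway between the tips of the shut fingers; the grasp point (between the pads) lies 19 mm behind it; z points along the fingers, y is the direction in which the jaws open and shut (so a half turn about z gives the same grasp; the last joint's range is limited). The gripper opens to 92 mm and grips with 3 to 60 N. Pads are 20 mm wide; open, the fingers measure 128 mm over their backs; the gripper's body (75 mm by 189 mm) begins 69 mm behind the grasp point.
Start: joints at [-1.24, 0.468, -0.012, 1.603, 0.006, 1.071, -0.056], TCP at [0.237, 0.605, 0.215] pointing down, gripper open.
Joint ranges: [-2.53, 2.53], [-0.31, 2.02], [-1.57, 1.55], [0.28, 2.44], [-1.29, 4.43], [0.15, 1.84], [-2.92, 2.92]. Speed limits (rad/s): [2.57, 2.57, 3.14, 3.14, 3.14, 3.14, 3.14].

## Interface

Orientations are given as a unit quaternion [w, x, y, z].
In Python, from rig import reach, move_straight, move_joints, grip, dwell, ik, read_camera, camera_params, Unreachable, finish_job, current_time, current_joints, current_joint_vel, current_joint_torque, current_tcp_pos, current_orientation, current_contact_force, current_torque, current_gripper_width gives the robot as it stands. Calls block until the motion is done:
- reach(position, orientation): joint-space move of the TCP to a pose.
- move_straight(position, frame=None, vel=0.15): straight line of the TCP; frame=None keeps the orientation; vel is the mean speed in m/s.
- move_joints(angles): joint-space move.
- grip(opening, strength=None): finger opening in m; strength is the grip in N (None keeps the last); returns when the fingers have stopped.
- dwell(seconds).
- ik(position, orientation): joint angles nearest the present ones, or None.
- read_camera(name): name is "side" or "top"; returns the picture (420x560x3 uint8, red, green, blue); there is no depth.
- camera_params(name): a dict with "fov_y" (degrees; the focal length in pixels is half the picture's height over the tangent of half this angle, whatever the lens; pixels are square), "cx", "cy" (the principal point, pixels), "R" (3x3) and "t" (3): a world point X has camera coordinates R X + t. Camera axes: x right, y down, z forward; pixel columns grow to the right and rows downward; lengths in m; the calibration is good to about 2 mm. A picture is of the moment at which its call begins. camera_params takes no time and is no camera call.
A pose or a line that the arm cannot do raises Unreachable and nothing moves.
- finish_job(): hands the job in, once; it reports no verdict.
Readings, each from a call of its own:
- current_time(): time.
- current_joints(): joint angles.
- current_joint_vel(): joint speeds.
- current_joint_torque(): joint torques, N m.
- current_tcp_pos(): TCP position.
- current_orientation(): TCP orientation.
- current_contact_force(): force on the tool from outside, world axes, zero at the start.
- current_torque(): the same for the moment, N m.
- current_gripper_width(): finger opening in m.
Only numpy, scipy, OpenCV 4.12 (cv2) and the standard library are available. Lean on these libraries where they do the work, as an engineer would, in place of code of your own. Each camera call takes 0.05 s, during which the arm holds its last target. There are 200 camera calls.

## Task

Get the counter ready for a pour-over coffee by pressing with closed fingers: first switch the kitchen scale on by pressing down the raised end of its long rocker until it tips fully over, then press the scale's round key all the way down and let it come back up, so that the scale is zeroed with the mug on it, and last press the large round top of the brew timer all the way down, where it stays. Keep to this order, do not press the small square key, only press and never lift anything, and leave the mug on the scale and the other things where they stand.

Things in the scene. Friction and masses are not known exactly. Their poses are not given: they have to be found in the camera images.
- scale: Kitchen scale, flat grey case 250 x 220 mm, fixed, top 24 mm above the worktop. Origin: centre of its underside; z up, x from its control strip to its steel pan (140 mm wide, centre at x +45 mm, 34 mm high), y left along the strip. On the strip, at x -88 mm: long rocker (y +60), round zero key (y -10), small square unit key (y -65). Stands left or right of the timer, turned up to 0.35 rad.
- power_press (a point): Where to press the scale's power rocker, a grey paddle 50 mm long (along the scale's y) and 24 mm wide hinged across its middle: on the upper face of the end raised at the start (the +y end, away from the keys), 18 mm from the hinge line, about 37 mm above the worktop while off; it moves with the paddle and sinks about 5 mm.
- power (a joint): Angle of the power rocker: 0 = off (its +y end up), 0.28 rad = on (its +y end fully down). It has friction (about 3 N at the press point) and stays where it is left.
- zero_top (a point): Centre of the top face of the round zero key, 26 mm in diameter, 30 mm above the worktop when up; it is pressed straight down.
- zero (a joint): Travel of the zero key: 0 = up, 0.005 m = fully down. Sprung: starts to move at about 1.5 N, fully down at about 5 N, comes back up when released.
- unit_top (a point): Centre of the top face of the square unit key, 18 x 18 mm, 30 mm above the worktop, beside the zero key on the side away from the rocker. It is not to be pressed.
- unit (a joint): Travel of the square unit key: 0 = up, 0.005 m = fully down; sprung like the zero key.
- start_top (a point): Centre of the top face of the brew timer's plunger, an aluminium disc 48 mm in diameter on a grey puck 86 mm in diameter and 34 mm high that is fixed to the worktop; the face is 44 mm above the worktop before it is pressed.
- start (a joint): Travel of the timer's plunger: 0 = up (not started), 0.008 m = fully down (running). It has friction (about 3 N) and stays where it is left.
- mug_center (a point): Centre of the bowl of a small loose china mug, 62 mm wide and 50 mm high, that stands on the scale's pan, its handle more or less to the scale's -y side; this point is half-way up, about 59 mm above the worktop.
- pod_front: A loose coffee pod 52 mm wide and 54 mm high, on the worktop in front of the timer (about 100 mm from its centre). Origin: centre of its underside.
- pod_back: A loose coffee pod 51 mm wide and 52 mm high, on the worktop behind the timer (about 100 mm from its centre). Origin: centre of its underside.
- cup: A second loose china mug, 58 x 84 x 49 mm, on the worktop behind the work. Origin: at its underside.
- jar: A loose jar with a dark cap, 60 mm wide and 85 mm high, on the worktop behind the work. Origin: centre of its underside.
There are look-alikes about, which are no part of the job. What is shaped like the part that bears mug_center but orange or turquoise is not meant.

How it is judged:
By the outcome, as a careful person would: the job done as asked, in the order asked, and still so for the second after the job is handed in, with the robot touching nothing.
It also fails if it takes over 51 s, if anything falls off the work surface, if the arm or the gripper's body presses on something with over 40 N, if the wrist force passes 120 N, or if a joint passes its speed limit or range.

## Working session

There is one attempt and no reset: what is moved stays moved. The work goes in short steps, each a Python script; the robot and the scene stay as the last script left them, time stands still between calls to the robot, and variables do not carry over. Pictures are saved under pics/ and viewed, about 8 in all and at most 12, crops included, and the job is handed in when it is done.

```bash
mkdir -p pics; python3 - <<'E'
from rig import *
import cv2
for n in("top","side"):
    cv2.imwrite(f"pics/{n}0.png",cv2.resize(read_camera(n)[:,:,::-1],(800,600),interpolation=cv2.INTER_CUBIC)); print(n,camera_params(n))
print(current_time(),current_orientation(),current_tcp_pos(),current_contact_force())
E
```

```text
top {'fov_y': 48.857017574971444, 'cx': 284.0563397051033, 'cy': 207.6226874994236, 'R': array([[-0.01111028, -0.9998402 ,  0.01400512],
       [-0.99625596,  0.00986739, -0.0858877 ],
       [ 0.08573579, -0.01490692, -0.99620638]]), 't': array([0.07280446, 0.59355755, 1.20796361])}
side {'fov_y': 50.50342765625916, 'cx': 277.2207327288169, 'cy': 215.19718614561182, 'R': array([[-0.89068184, -0.45414124,  0.02101418],
       [-0.23878121,  0.42797368, -0.87167773],
       [ 0.38687129, -0.78140531, -0.48962878]]), 't': array([0.552402  , 0.17340224, 1.36622093])}
0.1 [-9.74065742e-05  1.85879050e-01  9.82572312e-01 -7.87483202e-04] [0.23725824 0.6046058  0.21373066] [-0.71880098 -0.86213792  0.51154163]
```

View pics/top0.png

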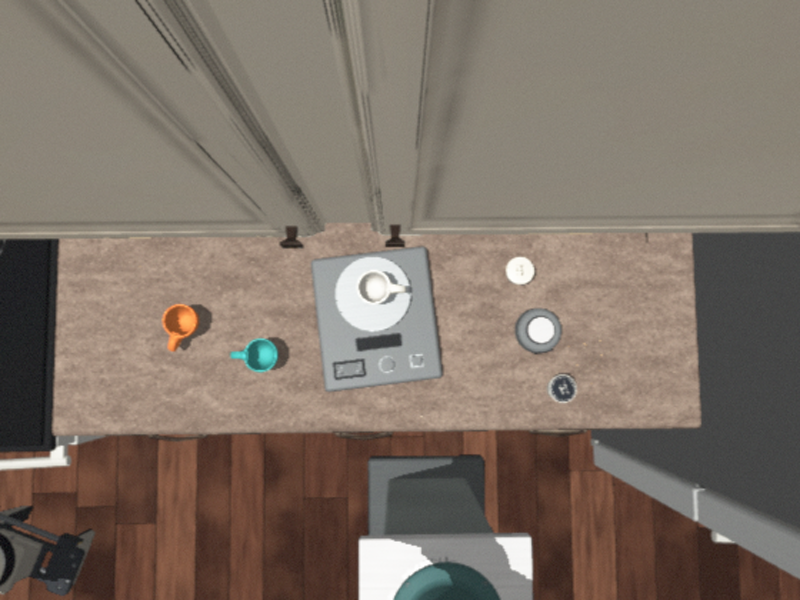

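View pics/side0.png

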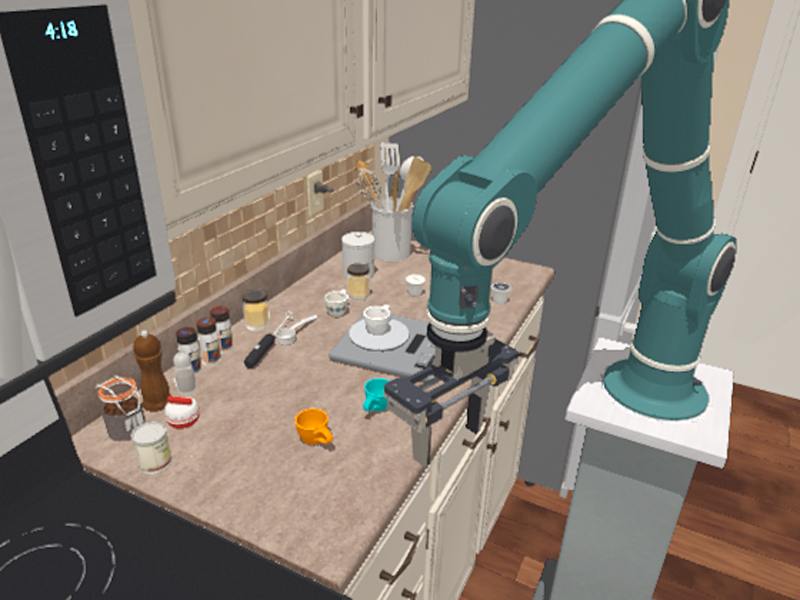

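The top view shows the scale (corners about (313,260), (428,247), (441,377), (326,390)), the rocker at (349,369), the round key at (387,365), the square key at (417,361), and the timer at (540,330). The side view confirms the layout, with the arm clear of the scale. I'll enlarge both areas next.

```bash
python3 - <<'E'
from rig import *
import cv2,numpy as np
im=read_camera("top")[:,:,::-1]; cv2.imwrite("pics/raw.png",im)
a=im[165:280,210:320]; b=im[175:290,345:415]
c=np.hstack([a,b]); print(c.shape)
cv2.imwrite("pics/crop.png",cv2.resize(c,None,fx=4.4,fy=4.4,interpolation=cv2.INTER_CUBIC))
E
```

```text
(115, 180, 3)
```

View pics/crop.png

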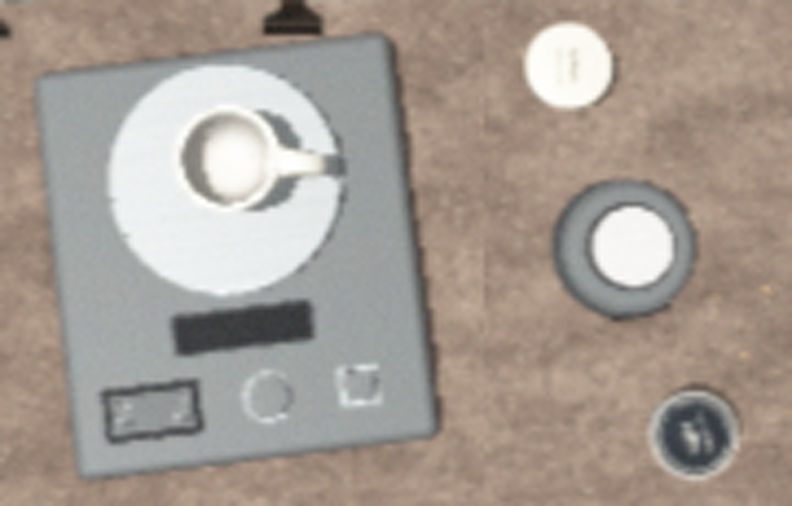

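The crop shows the rocker centre at (152,411), round key (268,396), square key (358,386), pan (226,180) and plunger (632,246). I'll fit the scale pose from these.

```bash
cat > geo.py <<'E'
import numpy as np
from rig import camera_params
from scipy.optimize import least_squares
P=camera_params("top"); R,t=np.array(P["R"]),np.array(P["t"]); f=210/np.tan(np.radians(P["fov_y"]/2))
def proj(X):
    c=R@X+t; return np.array([P["cx"]+f*c[0]/c[2],P["cy"]+f*c[1]/c[2]])
def back(uv,z):
    return least_squares(lambda p:proj(np.array([p[0],p[1],z]))-uv,[.6,0]).x
px=lambda u,v,ox,oy:np.array([(u+.5)/4.4-.5+ox,(v+.5)/4.4-.5+oy])
pts=[(px(152,411,210,165),(-.088,.06,.028)),(px(268,396,210,165),(-.088,-.01,.03)),(px(358,386,210,165),(-.088,-.065,.03)),
(px(226,180,210,165),(.045,0,.034)),(px(38,73,210,165),(.125,.11,.024)),(px(391,34,210,165),(.125,-.11,.024)),
(px(440,436,210,165),(-.125,-.11,.024)),(px(81,478,210,165),(-.125,.11,.024))]
def W(q,l):
    c,s=np.cos(q[2]),np.sin(q[2]); return np.array([q[0]+c*l[0]-s*l[1],q[1]+s*l[0]+c*l[1],l[2]])
s=least_squares(lambda q:np.concatenate([proj(W(q,l))-u for u,l in pts]),[.6,0,0.])
q=s.x; timer=back(px(632,246,345-110,175),.044)
E
python3 - <<'E'
from geo import *
np.set_printoptions(precision=4,suppress=True)
print(q,s.fun.reshape(-1,2)); print("timer",timer)
for u,l in pts[:4]: print(W(q,l),back(u,l[2]))
print("press",W(q,(-.088,.078,.037)))
E
```

```text
[0.5559 0.1221 0.1038] [[ 0.1632 -0.1053]
 [ 0.2185  0.2453]
 [ 0.5139  0.1074]
 [ 0.3457 -0.3734]
 [-0.9602 -0.6403]
 [ 0.3753 -0.9145]
 [ 0.3375  0.7255]
 [-0.9898  0.8738]]
timer [ 0.5299 -0.1795]
[0.4622 0.1727 0.028 ] [0.4619 0.1731]
[0.4694 0.1031 0.03  ] [0.4701 0.1036]
[0.4751 0.0484 0.03  ] [0.4754 0.0497]
[0.6007 0.1268 0.034 ] [0.5997 0.1277]
press [0.4603 0.1906 0.037 ]
```

```bash
cat > act.py <<'E'
from rig import *
from geo import *
phi=(np.pi/2-q[2])/2
ORI=[0,np.sin(phi),np.cos(phi),0]
def press(xy,ztop,zmin,fstop,step=.001,clear=.03):
    """Step down until the force rises by fstop or zmin is commanded, then back up."""
    x,y=xy; move_straight([x,y,ztop+.006],vel=.12); dwell(.15)
    f0=current_contact_force()[2]; z=ztop+.006; log=[]
    while z>zmin:
        z-=step; move_straight([x,y,z],vel=.03)
        p=current_tcp_pos(); F=current_contact_force()[2]-f0
        log.append((round(z*1e3,1),round(p[2]*1e3,1),round(F,1)))
        if F>fstop: break
    dwell(.2); p=current_tcp_pos()
    print("hold",np.round(p,4),round(current_contact_force()[2]-f0,1)); print(log)
    move_straight([x,y,ztop+clear],vel=.12)
    print("t",current_time(),"F after",round(current_contact_force()[2]-f0,1))
E
python3 - <<'E'
from act import *
import cv2
grip(0,10)
p=W(q,(-.088,.080,.12))
print(ik(p,ORI)); reach(p,ORI)
print(current_time(),current_tcp_pos(),current_joints())
press(p[:2],.037,.026,15)
cv2.imwrite("pics/s1.png",cv2.resize(read_camera("side")[200:290,200:350,::-1],None,fx=5,fy=5,interpolation=cv2.INTER_CUBIC))
E
```

```text
[-0.78321566  0.35397137  0.38273932  2.06828739 -0.19062324  0.7521746
 -0.17833869]
3.2333 [0.46006575 0.19428905 0.12014637] [-0.78454357  0.35421689  0.38110931  2.06718451 -0.19077477  0.75218663
 -0.17834379]
hold [0.4603 0.1938 0.0334] 18.3
[(42.0, np.float64(42.3), np.float64(0.2)), (41.0, np.float64(40.9), np.float64(-0.2)), (40.0, np.float64(39.9), np.float64(0.9)), (39.0, np.float64(38.9), np.float64(-0.1)), (38.0, np.float64(38.0), np.float64(1.2)), (37.0, np.float64(37.1), np.float64(1.8)), (36.0, np.float64(36.1), np.float64(2.4)), (35.0, np.float64(35.1), np.float64(4.4)), (34.0, np.float64(34.3), np.float64(6.2)), (33.0, np.float64(33.7), np.float64(10.1)), (32.0, np.float64(33.4), np.float64(19.0))]
t 7.5667 F after 0.8
```

View pics/s1.png

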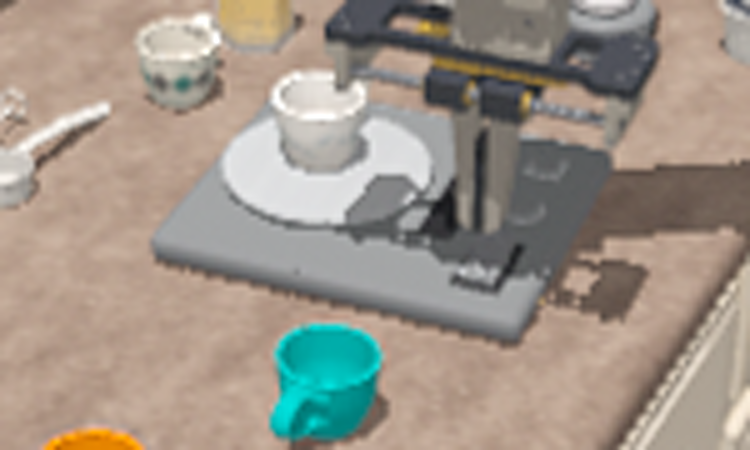

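The side crop shows the fingers 3 cm above the strip, with the rocker's outer end at (480,272). The stop felt stiff at z=33.4 mm. I'll check it with a second press nearer the paddle's end, which should bottom out at about 32 mm.

```bash
python3 - <<'E'
from act import *
import cv2
p=W(q,(-.088,.089,.067)); move_straight(p)
press(p[:2],.036,.027,15)
move_straight(W(q,(-.088,-.01,.067)),vel=.12); print(current_time())
cv2.imwrite("pics/s2.png",cv2.resize(np.hstack([read_camera("side")[225:275,255:330,::-1],read_camera("top")[235:285,210:285,::-1]]),None,fx=5.3,fy=5.3,interpolation=cv2.INTER_CUBIC))
E
```

```text
hold [0.4594 0.2017 0.0323] 15.3
[(41.0, np.float64(41.3), np.float64(-0.2)), (40.0, np.float64(40.0), np.float64(0.3)), (39.0, np.float64(38.9), np.float64(-0.3)), (38.0, np.float64(37.9), np.float64(-0.5)), (37.0, np.float64(36.9), np.float64(0.7)), (36.0, np.float64(35.9), np.float64(-0.1)), (35.0, np.float64(34.9), np.float64(-0.1)), (34.0, np.float64(33.9), np.float64(-0.4)), (33.0, np.float64(33.0), np.float64(1.2)), (32.0, np.float64(32.6), np.float64(6.7)), (31.0, np.float64(32.3), np.float64(15.8))]
t 11.7667 F after -1.1
12.7417
```

View pics/s2.png

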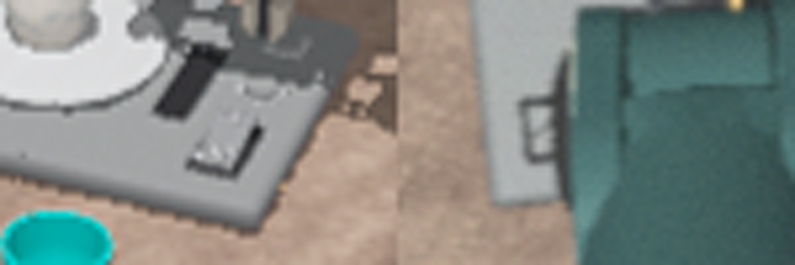

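The side crop shows the rocker lying with its outer end down near (215,155), and the second press hit a stop immediately at 32.3 mm. The rocker is therefore fully over. Next is the zero key, then the timer.

```bash
python3 - <<'E'
from act import *
import cv2
p=W(q,(-.088,-.01,.06))
press(p[:2],.030,.021,14,clear=.06)
cv2.imwrite("pics/s3.png",cv2.resize(read_camera("side")[205:275,235:335,::-1],None,fx=6,fy=6,interpolation=cv2.INTER_CUBIC))
E
```

```text
hold [0.4696 0.1031 0.0252] 18.4
[(35.0, np.float64(35.3), np.float64(0.5)), (34.0, np.float64(34.0), np.float64(0.4)), (33.0, np.float64(32.9), np.float64(0.4)), (32.0, np.float64(31.9), np.float64(-0.1)), (31.0, np.float64(30.9), np.float64(-1.0)), (30.0, np.float64(30.1), np.float64(1.9)), (29.0, np.float64(29.1), np.float64(2.4)), (28.0, np.float64(28.0), np.float64(3.1)), (27.0, np.float64(27.0), np.float64(4.6)), (26.0, np.float64(26.1), np.float64(4.6)), (25.0, np.float64(25.4), np.float64(8.6)), (24.0, np.float64(25.2), np.float64(18.8))]
t 17.3 F after 0.0
```

View pics/s3.png

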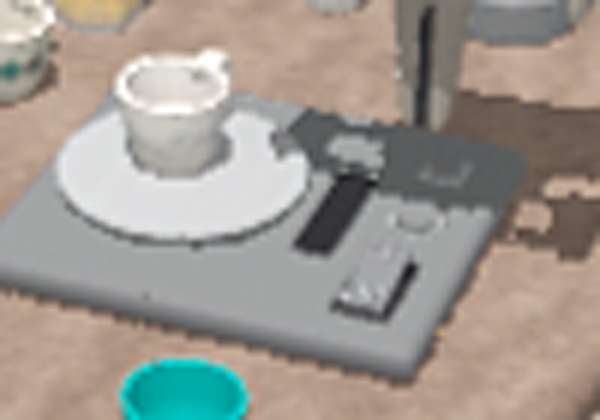

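The zero key followed its spring curve from 30 mm to a hard stop at 25.2 mm. It is back up, at (418,218) in the crop, and the mug is untouched at (175,115). Now the timer.

```bash
python3 - <<'E'
from act import *
import cv2
reach([*timer,.10],ORI)
press(timer,.044,.030,16,clear=.08)
reach([.42,.0,.25],ORI)
cv2.imwrite("pics/s4.png",cv2.resize(np.vstack([read_camera("top")[165:290,200:420,::-1],read_camera("side")[190:290,200:420,::-1]]),None,fx=2.6,fy=2.6,interpolation=cv2.INTER_CUBIC)); print(current_time())
E
```

```text
hold [ 0.5301 -0.1795  0.0362] 22.0
[(49.0, np.float64(49.3), np.float64(-0.2)), (48.0, np.float64(47.9), np.float64(-0.3)), (47.0, np.float64(46.9), np.float64(0.1)), (46.0, np.float64(45.9), np.float64(0.5)), (45.0, np.float64(44.9), np.float64(0.6)), (44.0, np.float64(44.0), np.float64(-0.7)), (43.0, np.float64(43.1), np.float64(1.7)), (42.0, np.float64(42.0), np.float64(0.3)), (41.0, np.float64(40.9), np.float64(-0.1)), (40.0, np.float64(39.9), np.float64(0.1)), (39.0, np.float64(38.9), np.float64(0.5)), (38.0, np.float64(37.9), np.float64(1.8)), (37.0, np.float64(36.9), np.float64(0.8)), (36.0, np.float64(36.4), np.float64(5.0)), (35.0, np.float64(36.3), np.float64(14.9)), (34.0, np.float64(36.3), np.float64(21.6))]
t 24.2833 F after -0.8
25.35
```

View pics/s4.png

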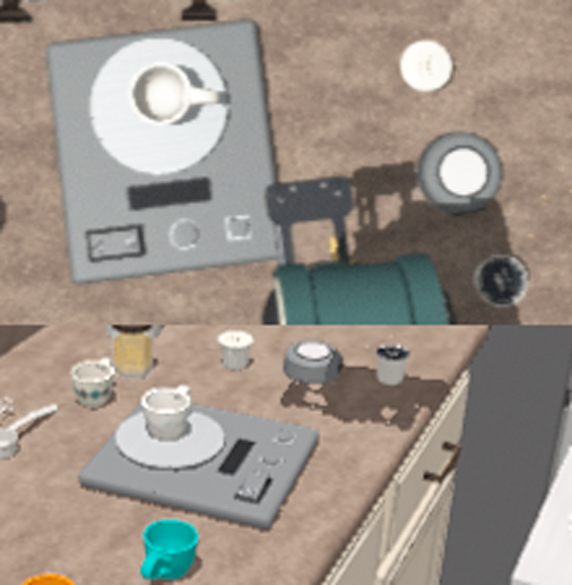

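The last stop was at 36.3 mm, which is 8 mm of travel. The picture shows everything in place: mug at (162,95), plunger at (464,172), pods at (427,66) and (501,280). The travel force was low, so I'll check that the plunger stayed down by measuring its image shift against the first picture.

```bash
python3 - <<'E'
from geo import *
from rig import *
import cv2
a=cv2.imread("pics/raw.png").astype(float); b=read_camera("top")[:,:,::-1].astype(float)
def cen(im,x0,x1,y0,y1):
    g=np.clip(im[y0:y1,x0:x1].min(2)-170,0,60); Y,X=np.mgrid[y0:y1,x0:x1]
    return np.round([(X*g).sum()/g.sum(),(Y*g).sum()/g.sum(),g.sum()/60],2)
for n,w in dict(timer=(366,392,218,244),podback=(350,378,178,202),pan_mug=(230,292,175,235)).items(): print(n,cen(a,*w),cen(b,*w))
print("expected timer",proj(np.array([*timer,.044])),proj(np.array([*timer,.036])))
E
```

```text
timer [378.41 230.55 246.63] [377.79 230.72 236.65]
podback [363.65 189.5  282.68] [363.26 189.84 288.08]
pan_mug [ 259.44  206.07 1847.35] [ 259.5   206.04 1870.82]
expected timer [378.25       230.52272727] [377.59233458 230.6334974 ]
```

```bash
python3 - <<'E'
from rig import *
import cv2,numpy as np
a=cv2.imread("pics/raw.png"); b=np.mean([read_camera("top")[:,:,::-1] for _ in range(4)],0).astype(np.uint8)
for n,(x,y,r) in dict(timer=(378,230,13),podback=(363,190,14),podfront=(394,272,14)).items():
    for im in(a,b):
        g=cv2.resize(im[y-r:y+r,x-r:x+r].min(2),None,fx=8,fy=8,interpolation=cv2.INTER_CUBIC)
        m=((g>(190 if n!="podfront" else 255)) if n!="podfront" else (g<75)).astype(np.uint8)
        c=max(cv2.findContours(m,0,1)[0],key=cv2.contourArea); e=cv2.fitEllipse(cv2.convexHull(c))
        print(n,np.round(np.array(e[0])/8,2),np.round(np.array(e[1])/8,2))
E
```

```text
timer [13.88 13.99] [17.74 18.17]
timer [13.23 14.13] [17.37 17.71]
podback [15.1  13.92] [19.18 19.51]
podback [14.74 14.24] [19.34 19.65]
podfront [12.9  15.93] [13.26 14.  ]
podfront [12.31 14.96] [15.67 18.09]
```

```bash
python3 -c "
from rig import *
print(current_time(),current_contact_force()); finish_job()"
```

```text
25.6 [0.3477405  0.20736654 0.3035666 ]
the job is handed in; nothing more can be done
```

I pressed the rocker, the zero key and the timer in that order with closed fingers, and handed the job in at 25.6 s with the arm clear of everything. `finish_job` reports no verdict, so what follows rests on my own checks.

- **Rocker:** it tipped over to a hard stop. A second press further out met a stop immediately at 32.3 mm, so it was already fully over.
- **Zero key:** it followed its spring from 30 mm to a hard stop at 25.2 mm and came back up. The small square key was not touched.
- **Timer:** the plunger stopped hard at 36.3 mm, about 8 mm of travel. Its image shift afterwards was −0.65 px sideways against −0.66 expected, so it stayed down.
- **Mug and other things:** the final picture shows the mug on the pan and the things in view standing where they were. The combined mug and pan image moved less than 0.1 px.

Three checks did not fully agree:
- **Plunger friction:** it felt like 0–2 N during travel, less than the stated 3 N.
- **Back pod:** its image shifted by about 0.5 px (about 1 mm). I put that down to changed shading, because nothing came near it, but I did not confirm it.
- **Front pod:** my measurement was not usable, because the pod was in the arm's shadow. I judged it by eye only.

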